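Hang the small mug away, then open the child-safe cleaner bottle

ROBOT

A 6-joint arm with a two-finger parallel gripper is mounted at the origin on a cart in front of the work surface, level with it; the furniture and walls round the work are solid. World frame = base frame: x ahead of the robot, y to its left, z up, the work surface at z = 0. Lengths are in mm, angles in rad, forces in N, time in s.
With the tool pointing down it reaches from about 300 to 775 mm from the base axis. Payload 14.6 kg.
Tool frame: the origin (TCP) lies at the very end of the fingers, on their centre line; the grasp point (between the pads) lies manip.grasp_offset behind it (manip.grasp_offset is the distance from the TCP to the grasp point, in mm); z points along the fingers, y is the direction in which the jaws open and shut (so a half turn about z gives the same grasp; the last joint's range is limited). The gripper opens to 94 mm and grips with 3 to 60 N. Pads are 16 mm wide; open, the fingers measure 119 mm over their backs; the gripper's body (75 mm by 177 mm) begins 78 mm behind the grasp point.
Start: joints at [-1.182, 0.3, 1.521, -0, 1.321, -0.067], TCP at [242.091, -493.843, 205.446] pointing down, gripper open.
Joint ranges: [-3.03, 3.03], [-0.79, 2.21], [0.23, 2.52], [-1.04, 4.18], [0, 3.07], [-2.55, 2.55]. Speed limits (rad/s): [2.22, 2.22, 2.57, 3.14, 3.14, 3.14].

INTERFACE

Orientations are given as [roll, pitch, yaw] about the fixed x, y, z axes, in that order (R = Rz(yaw) Ry(pitch) Rx(roll)).
In Python, from cell import manip gives the robot as it stands.
- The arm moves only by the tool send_rows, never from a script. Its argument "commands" is a list of rows, each a list of 2 entries, a list of its own where there are three numbers: the shift along the tool's x, y, z in m, then the turn about the tool's z in rad. A call has exactly 8 rows; each row is the pose to reach, as a shift and turn from the pose commanded when the call began, along the tool's axes at that moment; what a row does not reach only later rows make up. A row lasts 1/12 s, in which the tool goes at most 41.7 mm and 7.16 degrees, less where a joint would pass 70% of its speed; a pose out of reach is approached as far as the arm can. A call with a gripper value outside its range is refused whole. "hand" is the closure, from -1 (fully open) to 1 (shut), so that 0 is half open, set as the call begins (left out, the last holds). The fingers move at their own pace and stop on an object; "force" is the grip in N (left out, the last holds). Time passes only in rows, so rows that repeat a pose let the fingers close, or fill a call up. It gives the time, the measured TCP pose, the force and the opening at its end, in the units of the state.
- manip.read_state(): the state, without advancing time (a new reading comes with each control period).
- manip.camera(name): name is "scene" or "top" or "wrist"; returns the picture (480x640x3 uint8, red, green, blue); there is no depth.
- manip.camera_model(name): a dict with "K" (3x3 intrinsics, pixels), "eye" and "attitude" of the camera in the world; the wrist camera has in their place "mount" (4x4, takes a point from camera to tool coordinates, whose origin is the TCP and whose axes are the flange's). Camera axes: x right, y down, z forward; pixel columns grow to the right and rows downward; lengths in mm; the calibration is good to about 2 mm. A picture is of the moment at which its call begins: read the wrist's pose just before it. camera_model takes no time and is no camera call.
- manip.sign_off(): hands the job in, once; it reports no verdict.
The state is a dict: "clock": time; "joints": joint angles; "qd": joint speeds; "effort": joint torques, N m; "eef_pos": TCP position; "eef_rot": TCP orientation; "wrist_force": force on the tool from outside, world axes, zero at the start; "moment": the same for the moment, N m; "finger_gap": finger opening in mm.
Only numpy, scipy, OpenCV 4.12 (cv2) and the standard library are available. Lean on these libraries where they do the work, as an engineer would, in place of code of your own. Each camera call takes 0.05 s, during which the arm holds its last target.

TASK

The hob is about to be cleaned. First put the small drinking mug out of the way: hang it by its handle on a peg of the wooden mug stand and let go of it. Then open the cleaner bottle: press its child-safe cap down, twist it anticlockwise while it is pressed until it comes free, and lift it off, leaving the bottle standing and everything else where it is. The program finishes while holding the cap in the gripper, lifted clear above the bottle.

Things in the scene. Friction and masses are not known exactly. Their poses are not given: they have to be found in the camera images.
- mug: Small white straight-sided mug, 60 mm across, 70 mm tall, wall 4.5 mm, 0.13 to 0.21 kg, upright. Origin at the centre of its underside, z up. Its ring handle points along its own +y, to 64 mm from the axis, in the y-z plane (bar 8 mm thick); the hole runs along x, open from y = 30 to 56 mm and z = 18 to 55 mm. Its body can be gripped from above across its x.
- mug_loop (a point): Middle of the hole in the mug's handle: 43 mm from the mug's axis along its +y, 37 mm above its underside. Axes as the mug's.
- stand: Wooden mug stand, fixed: foot 132 mm across, 20 mm high; post 18 mm thick, 198 mm tall over its 25 mm knob; three straight pegs 120 degrees apart, 9 mm thick with a 13 mm ball at the tip. Origin under the foot's centre, z up. The front peg points along its own -x, roughly to the robot. Pegs leave the post's axis 150 mm high and rise outward at 0.30 rad to tips 88 mm from the axis.
- peg_front_mid (a point): On the centre line of the front peg, 50 mm out from the post's axis, 165 mm high: a good place for the handle to hang.
- peg_front_tip (a point): Centre of the ball at the end of the front peg, 88 mm out from the post's axis, 177 mm high.
- peg_right_mid (a point): The same point as peg_front_mid on the peg at the back right.
- peg_left_mid (a point): The same point as peg_front_mid on the peg at the back left.
- bottle: White flat-sided cleaner bottle, loose on the worktop, 0.72 to 0.98 kg: 72 mm (its x) by 100 mm (its y), sides 126 mm high, then a shoulder narrowing to a 32 mm neck at 152 mm; rim 190 mm high. Origin at the centre of its underside, z up. Pressed down, it stands firmly enough by friction to twist the cap without holding the bottle.
- bottle_mouth (a point): Centre of the bottle's mouth at rim height, 190 mm above the underside.
- cap: Grey ribbed round cap on the bottle, 54 mm across, 27.5 mm tall, 0.06 kg, gripped from above across its sides. Origin at the centre of its lower edge, 175 mm above the bottle's underside while locked; z up, x along the bottle's x while locked. Push-and-turn: a spring holds it up with about 4.5 N and teeth 3 mm deep stop it turning or lifting.
- cap_top (a point): Centre of the cap's flat top, 27.5 mm above its origin, 202.5 mm above the worktop while locked. Pressed 3.5 to 6 mm (8 to 11 N; 6 mm is the end of travel) the cap turns easily, anticlockwise from above; from 40 to 80 degrees (best 60; a stop ends the turn just past 80) it is free and lifts straight off. Less than 40 leaves it caught.
- garlic: Garlic bulb, 60 mm, a bystander near the front edge.
- lemon: Lemon, 70 mm long, a bystander near the front edge.
- tumbler: Clear glass tumbler, 81 mm across, 102 mm tall, a fixed bystander at the back.
- mill: Dark wooden pepper mill, 58 mm across, 170 mm tall, a bystander at the back.
- soap: White soap dispenser with pump, 184 mm tall, a fixed bystander beside the hob.
- big_mug: Large striped mug, 86 mm across, 90 mm tall, a fixed bystander at the left; not the one to hang.
- apple: Apple, 66 mm, a bystander at the back right.

How it is judged (in metres and radians):
On the way, in this order (a step that is already met when the one before it is completed fails the run):
1. the mug hangs by its handle on a peg of the stand, let go ((distance between mug_loop and peg_front_mid below 0.055 m or distance between mug_loop and peg_right_mid below 0.055 m or distance between mug_loop and peg_left_mid below 0.055 m) and contact force between mug and stand above 0.5 N and contact force between the fingers and mug below 0.1 N and height (world z) of mug above 0.05 m), for 0.3 s.
2. the cap is pressed down on the standing bottle (z of cap in the frame of bottle below 0.1725 m and height (world z) of bottle below 0.01 m and angle between bottle's own z axis and vertical below 0.08 rad), for 0.05 s.
3. the cap is twisted while it is still on the neck (angle between the x axis of cap and the x axis of bottle, either way round above 0.5 rad and z of cap in the frame of bottle below 0.182 m and height (world z) of bottle below 0.01 m and angle between bottle's own z axis and vertical below 0.08 rad), for 0.02 s.
At the end, for the whole second after the job is handed in: The fingers hold the cap, lower edge at least 25 mm above the rim, within 70 mm sideways of the mouth, not touching the bottle, which stands upright (5 degrees) on the worktop, still. The mug still hangs untouched, handle hole within 55 mm of a peg's mid point, nearly at rest (all of step 1 and z of cap in the frame of bottle above 0.215 m and horizontal distance between cap_top and bottle_mouth below 0.07 m and contact force between the fingers and cap above 1 N and contact force between cap and bottle below 0.1 N and height (world z) of bottle below 0.01 m and angle between bottle's own z axis and vertical below 0.08 rad and linear speed of bottle below 0.03 m/s and linear speed of mug below 0.15 m/s); the arm keeps its last pose, push and grip.
It fails at once if the bottle is lifted, dragged more than 60 mm or tipped (height (world z) of bottle above 0.03 m or angle between bottle's own z axis and vertical above 0.3 rad or distance of bottle from where it was at the start of the episode above 0.06 m).
It fails at once if one of the other things is knocked away by more than 40 mm (distance of any of garlic, lemon, tumbler, mill, soap, big_mug, apple from where it was at the start of the episode above 0.04 m).
It also fails if it takes over 51 s, if anything falls off the work surface, if the arm or the gripper's body presses on something with over 40 N, if the wrist force passes 120 N, or if a joint passes its speed limit or range.

## Working session

There is one attempt and no reset: what is moved stays moved. The work goes in short steps, Python scripts to look and compute and a tool call to move; the robot and the scene stay as the last step left them, time stands still between calls to the robot, and variables do not carry over. Pictures are saved under pics/ and viewed, and the job is handed in when it is done.

Besides the shell and the picture viewer there is one more tool, called after "Call:" in YAML: its name, and indented under it one key for each argument. send_rows: Moves the arm, as the interface text tells. Its arguments: {"type":"object","properties":{"commands":{"type":"array","items":{"type":"array"}},"hand":{"type":"number"},"force":{"type":"number"}},"required":["commands"]}

```bash
ls; mkdir -p pics; cat > h.py <<'E'
import numpy as np, cv2
from cell import manip
from scipy.spatial.transform import Rotation as Rn
def snap(n,f):
    im=manip.camera(n); cv2.imwrite('pics/'+f+'.png',cv2.cvtColor(im,cv2.COLOR_RGB2BGR)); return im
E
python3 - <<'E'
from h import *
np.set_printoptions(precision=3,suppress=True)
print(manip.read_state(), manip.grasp_offset)
for n in ['scene','top','wrist']: print(n,manip.camera_model(n))
snap('scene','s0'); snap('top','t0')
E
```

```text
pics
{'clock': 0.0, 'joints': array([-1.182,  0.301,  1.522, -0.   ,  1.321, -0.067]), 'qd': array([ 0.001, -0.002,  0.   , -0.001,  0.   ,  0.   ]), 'effort': array([ -0.001, -53.181, -35.274,   0.071,   0.024,  -0.   ]), 'eef_pos': array([ 241.991, -493.609,  204.858]), 'eef_rot': array([-3.14 , -0.   ,  0.456]), 'wrist_force': array([ 0.128, -0.136, -0.155]), 'moment': array([-0.039,  0.004, -0.022]), 'finger_gap': 93.82122138589061} 18.8
scene {'K': array([[470.416,   0.   , 315.456],
       [  0.   , 470.416, 245.52 ],
       [  0.   ,   0.   ,   1.   ]]), 'eye': array([-80.327, 379.303, 980.548]), 'attitude': array([-2.446, -0.006, -2.003])}
top {'K': array([[457.311,   0.   , 321.151],
       [  0.   , 457.311, 237.684],
       [  0.   ,   0.   ,   1.   ]]), 'eye': array([ 385.011,   31.366, 1022.93 ]), 'attitude': array([-2.94 , -0.002, -1.356])}
wrist {'K': array([[394.601,   0.   , 325.738],
       [  0.   , 394.601, 234.789],
       [  0.   ,   0.   ,   1.   ]]), 'mount': array([[  -0.001,   -0.973,   -0.229,   66.627],
       [   1.   ,   -0.001,   -0.   ,    0.11 ],
       [  -0.   ,   -0.229,    0.973, -179.046],
       [   0.   ,    0.   ,    0.   ,    1.   ]])}
```

View pics/s0.png

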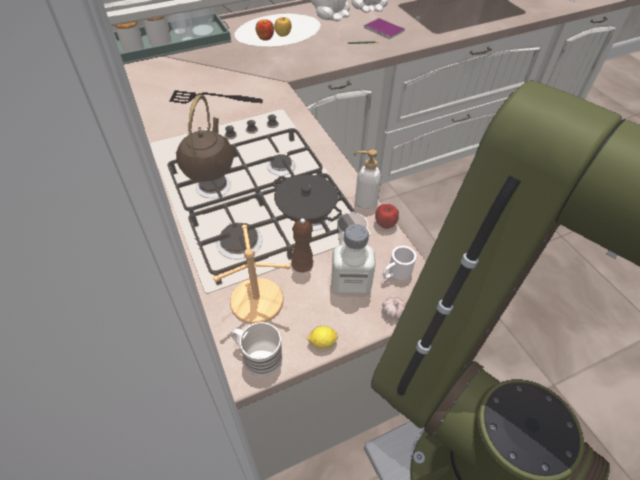

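View pics/t0.png

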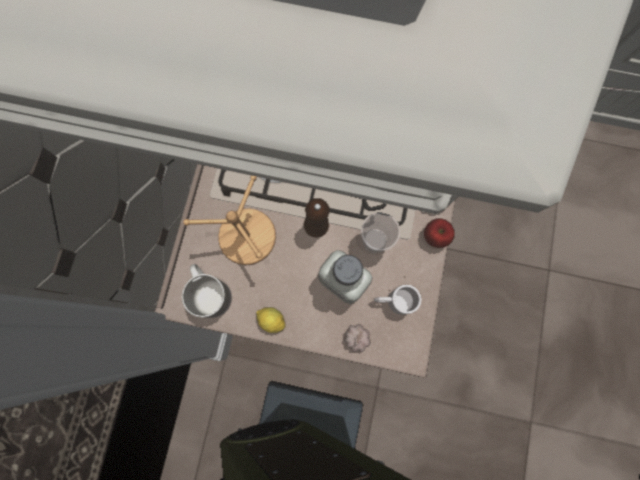

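```bash
cat >> h.py <<'E'
np.set_printoptions(precision=2,suppress=True)
def cam(n):
    m=manip.camera_model(n)
    if n=='wrist':
        s=manip.read_state(); R=Rn.from_euler('xyz',s['eef_rot']).as_matrix(); M=m['mount']
        return m['K'],R@M[:3,3]+s['eef_pos'],R@M[:3,:3]
    return m['K'],np.array(m['eye']),Rn.from_euler('xyz',m['attitude']).as_matrix()
def ray(c,uv):
    K,e,R=c; d=R@np.linalg.inv(K)@np.array([uv[0],uv[1],1.]); return e,d/np.linalg.norm(d)
def onz(c,uv,z):
    e,d=ray(c,uv); return e+d*(z-e[2])/d[2]
def proj(c,p):
    K,e,R=c; q=K@(R.T@(np.asarray(p,float)-e)); return q[:2]/q[2]
def tri(rs):
    A=np.zeros((3,3));b=np.zeros(3)
    for e,d in rs:
        P=np.eye(3)-np.outer(d,d);A+=P;b+=P@e
    x=np.linalg.solve(A,b); return x,[np.linalg.norm((np.eye(3)-np.outer(d,d))@(x-e)) for e,d in rs]
E
python3 - <<'E'
import cv2
t=cv2.imread('pics/t0.png');s=cv2.imread('pics/s0.png')
cv2.imwrite('pics/t0a.png',cv2.resize(t[165:275,170:300],None,fx=6,fy=5,interpolation=cv2.INTER_CUBIC))
cv2.imwrite('pics/t0a.png',cv2.resize(t[165:275,170:300],None,fx=5,fy=5,interpolation=cv2.INTER_CUBIC))
cv2.imwrite('pics/t0b.png',cv2.resize(t[240:340,305:435],None,fx=5,fy=5,interpolation=cv2.INTER_CUBIC))
cv2.imwrite('pics/s0a.png',cv2.resize(s[215:335,205:305],None,fx=5,fy=5,interpolation=cv2.INTER_CUBIC))
cv2.imwrite('pics/s0b.png',cv2.resize(s[215:335,310:430],None,fx=5,fy=5,interpolation=cv2.INTER_CUBIC))
E
```

```text
(no output)
```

View pics/t0a.png

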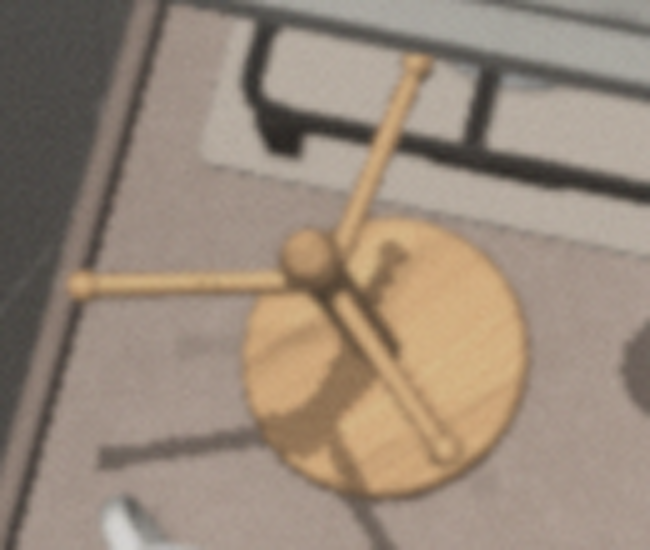

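View pics/t0b.png

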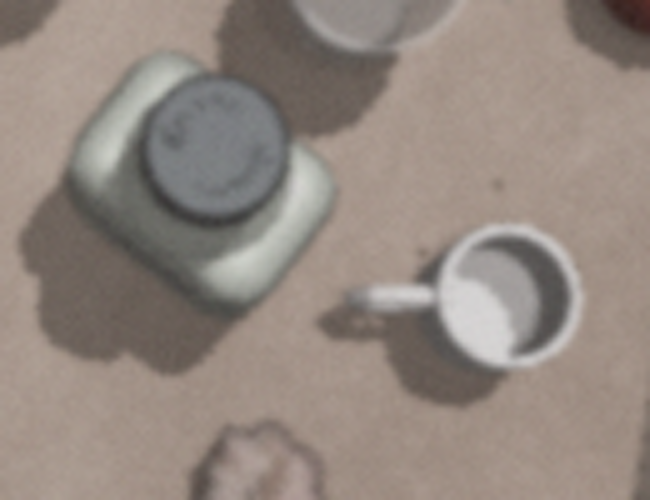

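View pics/s0a.png

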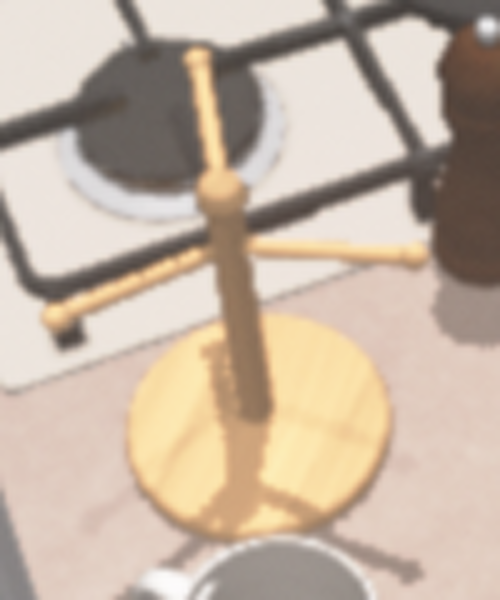

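View pics/s0b.png

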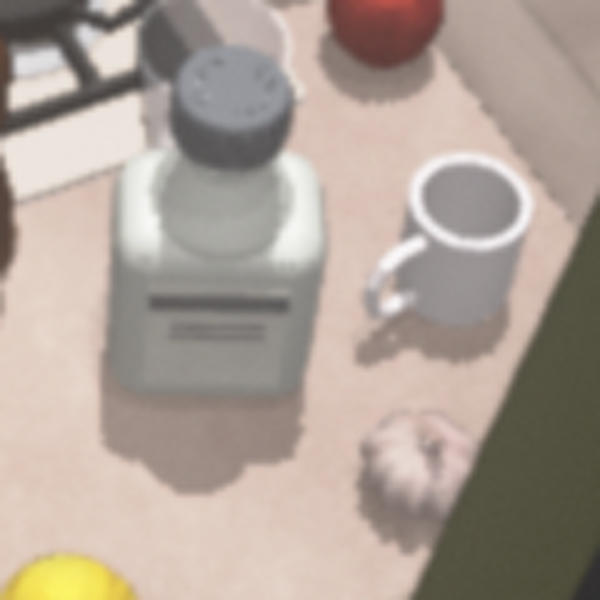

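```bash
python3 - <<'E'
from h import *
T=cam('top');S=cam('scene')
print('foot',onz(T,(247.2,236.4),20),onz(S,(257,300),20))
print('knob',onz(T,(231.6,216.4),205))
for n,t in dict(f=(259.2,255),l=(186,222),b=(253.6,177.6)).items(): print(n,onz(T,t,177))
for t in [(216.6,278),(288,266),(244.6,227)]: print(onz(S,t,177))
print('cap',onz(T,(348.4,269.4),202.5),onz(S,(310+232/5,215+85/5),202.5))
print('mug',onz(T,(407,299.2),70),onz(S,(310+471/5,215+202/5),70))
print('handle end top ',onz(T,(375,299.4),45),onz(S,(310+372/5,215+300/5),35))
E
```

```text
foot [553.28 235.7   20.  ] [547.72 239.51  20.  ]
knob [552.61 235.3  205.  ]
f [497.22 173.05 177.  ]
l [529.22 324.14 177.  ]
b [642.59 220.11 177.  ]
[531.92 320.48 177.  ]
[499.01 171.89 177.  ]
[644.35 219.26 177.  ]
cap [502.64   5.15 202.5 ] [505.15   4.76 202.5 ]
mug [ 486.72 -130.16   70.  ] [ 487.15 -130.67   70.  ]
handle end top  [474.46 -68.03  45.  ] [475.84 -72.29  35.  ]
```

```bash
cat >> h.py <<'E'
def go(p,yawdeg,frm=None):
    s=manip.read_state(); q=s['eef_pos']; R=Rn.from_euler('xyz',s['eef_rot']).as_matrix()
    yaw=np.degrees(s['eef_rot'][2])
    print('t',round(s['clock'],2),'pos',q,'yaw',yaw,'gap',round(s['finger_gap'],1),'F',s['wrist_force'])
    dy=(yawdeg-yaw+180)%360-180
    print('shift m',np.round(R.T@(np.array(p)-q)/1000,4),'turn rad',round(np.radians(-dy),4))
E
python3 - <<'E'
from h import *
go((487,-130.4,140),101.3)
T=cam('top'); print('garlic',onz(T,(357,339),25),'apple',onz(T,(439,233),35),'mill',onz(T,(318,210),150),'big',onz(T,(207,298),90),'lemon',onz(T,(270,320),30))
E
```

```text
t 0.1 pos [ 241.98 -493.64  204.94] yaw 26.1138628700192 gap 94.0 F [0.1  0.18 0.52]
shift m [ 0.38 -0.22  0.07] turn rad -1.3122
garlic [385.78 -48.52  25.  ] apple [ 648.75 -179.58   35.  ] mill [612.89  85.83 150.  ] big [400.46 269.79  90.  ] lemon [385.  141.4  30. ]
```

Call:
send_rows:
  commands:
    - [[0.024,-0.014,0.004],-0.085]
    - [[0.048,-0.028,0.008],-0.17]
    - [[0.072,-0.042,0.012],-0.25]
    - [[0.096,-0.056,0.016],-0.33]
    - [[0.12,-0.07,0.02],-0.41]
    - [[0.144,-0.084,0.025],-0.5]
    - [[0.168,-0.098,0.03],-0.58]
    - [[0.19,-0.11,0.035],-0.66]
  hand: -1
  force: 25

```text
clock: 0.77
eef_pos: [364.8, -309.9, 170.1]
eef_rot: [-3.141, -0.0, 1.12]
wrist_force: [0.5, -0.1, -0.9]
finger_gap: 93.8
```

```bash
python3 -c "
from h import *
go((487,-130.4,140),101.3)"
```

```text
t 0.77 pos [ 364.79 -309.93  170.08] yaw 64.17263882638501 gap 93.8 F [ 0.46 -0.08 -0.89]
shift m [0.21 0.03 0.03] turn rad -0.648
```

Call:
send_rows:
  commands:
    - [[0.03,0.005,0.004],-0.09]
    - [[0.06,0.01,0.008],-0.18]
    - [[0.09,0.014,0.013],-0.27]
    - [[0.12,0.018,0.018],-0.36]
    - [[0.15,0.022,0.022],-0.45]
    - [[0.18,0.027,0.026],-0.54]
    - [[0.205,0.031,0.03],-0.61]
    - [[0.214,0.032,0.03],-0.648]

```text
clock: 1.43
eef_pos: [487.9, -130.8, 139.5]
eef_rot: [-3.14, -0.001, 1.77]
wrist_force: [0.4, 0.5, -0.2]
finger_gap: 93.9
```

```bash
sed -i "s/np.round(R.T@(np.array(p)-q)\/1000,4)/[round(float(v),4) for v in R.T@(np.array(p)-q)\/1000]/" h.py; python3 -c "
from h import *
go((487,-130.4,25),101.3)
W=cam('wrist')
im=snap('wrist','w1')
print(proj(W,(487,-130.4,70)))
go((487,-130.4,25),101.3)
"
```

```text
t 1.43 pos [ 487.91 -130.8   139.48] yaw 101.4031559356994 gap 93.9 F [ 0.37  0.54 -0.2 ]
shift m [0.0005, -0.0007, 0.1145] turn rad 0.0018
[323.6  245.32]
t 1.48 pos [ 487.94 -130.95  139.86] yaw 101.47568027025035 gap 94.3 F [0.15 0.08 0.19]
shift m [0.0006, -0.0007, 0.1149] turn rad 0.0031
```

View pics/w1.png

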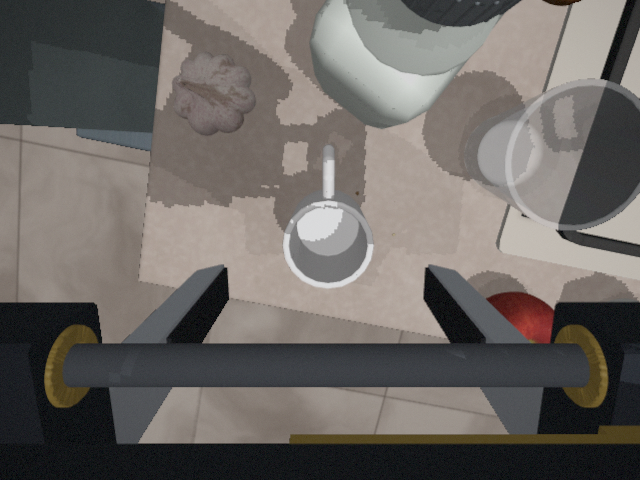

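Call:
send_rows:
  commands:
    - [[0,0.0005,0.02],0]
    - [[0,0.0005,0.04],0]
    - [[0,0.0005,0.06],0]
    - [[0,0.0005,0.08],0]
    - [[0,0.0005,0.095],0]
    - [[0,0.0005,0.105],0]
    - [[0,0.0005,0.113],0]
    - [[0,0.0005,0.115],0]

```text
clock: 2.15
eef_pos: [487.0, -133.6, 24.7]
eef_rot: [-3.141, -0.001, 1.763]
wrist_force: [0.0, 0.3, -0.8]
finger_gap: 94.1
```

Call:
send_rows:
  commands:
    - [[0,0,0],0]
    - [[0,0,0],0]
    - [[0,0,0],0]
    - [[0,0,0],0]
    - [[0,0,0],0]
    - [[0,0,0],0]
    - [[0,0,0],0]
    - [[0,0,0],0]
  hand: 1
  force: 25

```text
clock: 2.82
eef_pos: [487.9, -133.3, 25.8]
eef_rot: [3.141, 0.0, 1.764]
wrist_force: [0.6, 0.5, 5.4]
finger_gap: 58.2
```

Call:
send_rows:
  commands:
    - [[0,0,-0.01],0]
    - [[0,0,-0.03],0]
    - [[0,0,-0.06],0]
    - [[0,0,-0.09],0]
    - [[0,0,-0.12],0]
    - [[0,0,-0.145],0]
    - [[0,0,-0.165],0]
    - [[0,0,-0.175],0]

```text
clock: 3.48
eef_pos: [487.9, -133.3, 203.4]
eef_rot: [3.139, 0.002, 1.764]
wrist_force: [0.3, 0.7, -1.8]
finger_gap: 58.3
```

```bash
python3 -c "
from h import *
W=cam('wrist')
im=snap('wrist','w2')
s=manip.read_state();print(s['eef_pos'],s['finger_gap'],s['wrist_force'])
p=s['eef_pos']; c=np.array([p[0],p[1],p[2]-25+70]); a=np.radians(101.3); h=np.array([np.cos(a),np.sin(a),0])
print(proj(W,c),proj(W,c+64*h-[0,0,25]))
"
```

```text
[ 488.21 -133.42  203.92] 58.15149666570261 [-0.34 -0.37  0.07]
[324.78 326.82] [323.91 147.61]
```

View pics/w2.png

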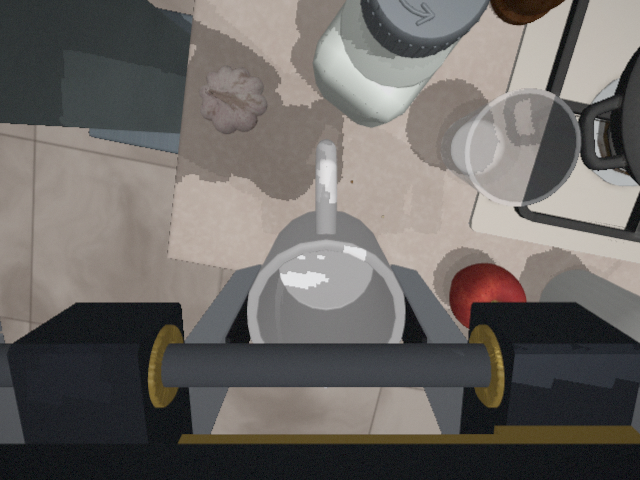

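```bash
python3 -c "
from h import *
go((507.3,114.2,255),137.8)"
```

```text
t 3.53 pos [ 488.21 -133.42  203.92] yaw 101.06075842108612 gap 58.2 F [-0.34 -0.37  0.07]
shift m [0.2392, 0.0664, -0.0514] turn rad -0.6412
```

Call:
send_rows:
  commands:
    - [[0,0,-0.02],0]
    - [[0.005,0.001,-0.04],0]
    - [[0.02,0.005,-0.05],-0.04]
    - [[0.045,0.012,-0.052],-0.1]
    - [[0.075,0.02,-0.052],-0.18]
    - [[0.105,0.029,-0.052],-0.26]
    - [[0.135,0.037,-0.052],-0.35]
    - [[0.16,0.044,-0.052],-0.42]

```text
clock: 4.2
eef_pos: [499.5, 34.1, 251.2]
eef_rot: [-3.14, -0.001, 2.189]
wrist_force: [0.3, 0.1, -1.1]
finger_gap: 58.0
```

```bash
python3 -c "
from h import *
go((507.3,114.2,255),137.8)"
```

```text
t 4.2 pos [499.47  34.14 251.22] yaw 125.41157713088572 gap 58.0 F [ 0.31  0.14 -1.1 ]
shift m [0.0607, 0.0528, -0.0038] turn rad -0.2162
```

Call:
send_rows:
  commands:
    - [[0.02,0.018,0],-0.07]
    - [[0.04,0.035,0],-0.14]
    - [[0.055,0.048,0],-0.2]
    - [[0.06,0.053,0.01],-0.216]
    - [[0.06,0.053,0.03],-0.216]
    - [[0.06,0.053,0.05],-0.216]
    - [[0.06,0.053,0.065],-0.216]
    - [[0.06,0.053,0.072],-0.216]

```text
clock: 4.87
eef_pos: [507.6, 111.2, 177.0]
eef_rot: [-3.138, -0.003, 2.399]
wrist_force: [0.2, -0.3, -1.5]
finger_gap: 58.4
```

```bash
python3 -c "
from h import *
W=cam('wrist')
snap('wrist','w3')
go((507.3,114.2,177),137.8)
print([proj(W,p) for p in [(498.1,172.5,177),(556,237.5,198)]])
snap('top','t3');snap('scene','s3')
t=cv2.imread('pics/t3.png');s=cv2.imread('pics/s3.png')
cv2.imwrite('pics/c3.png',np.hstack([cv2.resize(t[165:285,170:290],(400,400)),cv2.resize(s[210:330,205:325],(400,400))]))
"
```

```text
t 4.92 pos [507.58 111.2  176.89] yaw 137.4342576847921 gap 58.4 F [ 0.58  0.14 -2.93]
shift m [0.0022, 0.002, -0.0001] turn rad -0.0064
[array([410.11, 180.69]), array([640.11, 182.07])]
```

View pics/w3.png

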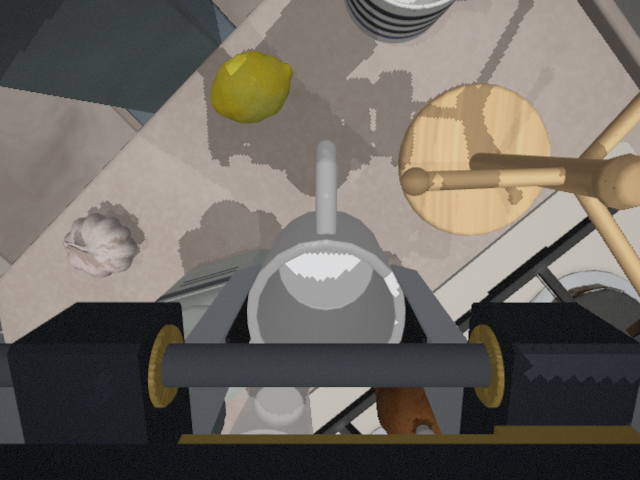

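View pics/c3.png

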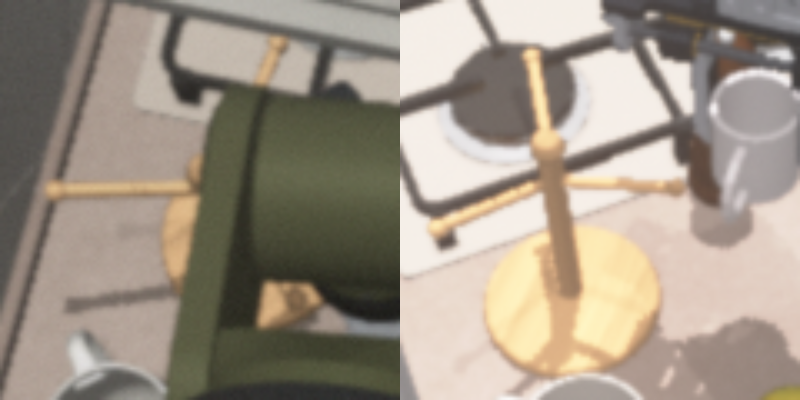

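Call:
send_rows:
  commands:
    - [[0.0025,0.004,0.001],-0.006]
    - [[0.0025,0.013,0.004],-0.006]
    - [[0.0025,0.022,0.007],-0.006]
    - [[0.0025,0.03,0.009],-0.006]
    - [[0.0025,0.038,0.012],-0.006]
    - [[0.0025,0.046,0.014],-0.006]
    - [[0.0025,0.052,0.016],-0.006]
    - [[0.0025,0.055,0.017],-0.006]

```text
clock: 5.68
eef_pos: [544.6, 154.8, 162.9]
eef_rot: [-3.141, -0.0, 2.406]
wrist_force: [0.7, 0.2, -2.0]
finger_gap: 58.3
```

```bash
python3 -c "
from h import *
W=cam('wrist')
snap('wrist','w4')
go((507.3,114.2,177),137.8)
snap('scene','s4')
s=cv2.imread('pics/s4.png');w=cv2.imread('pics/w4.png')
cv2.imwrite('pics/c4.png',np.hstack([cv2.resize(w[80:330,200:450],(400,400)),cv2.resize(s[210:330,205:325],(400,400))]))
"
```

```text
t 5.73 pos [544.6  154.79 162.83] yaw 137.86698971193402 gap 58.5 F [ 0.87  0.43 -1.72]
shift m [0.0004, -0.0551, -0.0141] turn rad 0.0012
```

View pics/c4.png

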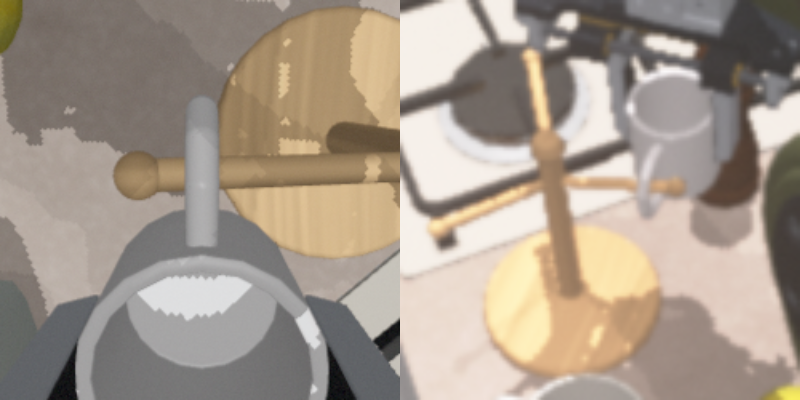

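Call:
send_rows:
  commands:
    - [[0,0.004,0.001],0]
    - [[0,0.009,0.003],0]
    - [[0,0.013,0.004],0]
    - [[0,0.015,0.006],0]
    - [[0,0.015,0.009],0]
    - [[0,0.015,0.012],0]
    - [[0,0.015,0.014],0]
    - [[0,0.015,0.015],0]

```text
clock: 6.45
eef_pos: [554.1, 165.1, 148.0]
eef_rot: [-3.141, -0.0, 2.406]
wrist_force: [-0.4, -0.9, -1.4]
finger_gap: 58.2
```

```bash
python3 -c "
from h import *
W=cam('wrist')
snap('wrist','w5')
go((507.3,114.2,177),137.8)
snap('scene','s5')
s=cv2.imread('pics/s5.png');w=cv2.imread('pics/w5.png')
cv2.imwrite('pics/c5.png',np.hstack([cv2.resize(w[80:330,200:450],(400,400)),cv2.resize(s[210:330,205:325],(400,400))]))
"
```

```text
t 6.5 pos [554.05 165.08 147.96] yaw 137.83678431335804 gap 58.3 F [ 0.54  0.08 -2.56]
shift m [0.0005, -0.0691, -0.029] turn rad 0.0006
```

View pics/c5.png

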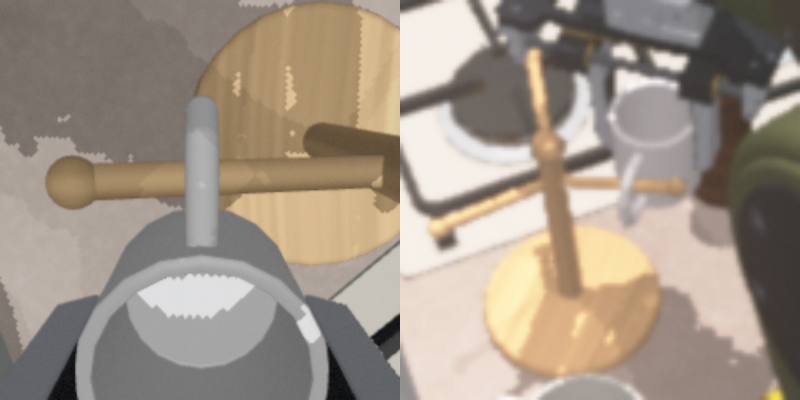

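Call:
send_rows:
  commands:
    - [[0,0,0],0]
    - [[0,0,0],0]
    - [[0,0,0],0]
    - [[0,0,0],0]
    - [[0,0,0],0]
    - [[0,0,0],0]
    - [[0,0,0],0]
    - [[0,0,0],0]
  hand: -0.57

```text
clock: 7.22
eef_pos: [554.3, 165.2, 148.4]
eef_rot: [-3.142, -0.0, 2.406]
wrist_force: [-0.2, 0.2, -0.1]
finger_gap: 73.8
```

```bash
python3 -c "
from h import *
snap('wrist','w6')
snap('scene','s6')
s=cv2.imread('pics/s6.png');w=cv2.imread('pics/w6.png')
cv2.imwrite('pics/c6.png',np.hstack([cv2.resize(w[80:430,150:500],(400,400)),cv2.resize(s[210:330,205:325],(400,400))]))
"
```

```text
(no output)
```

View pics/c6.png

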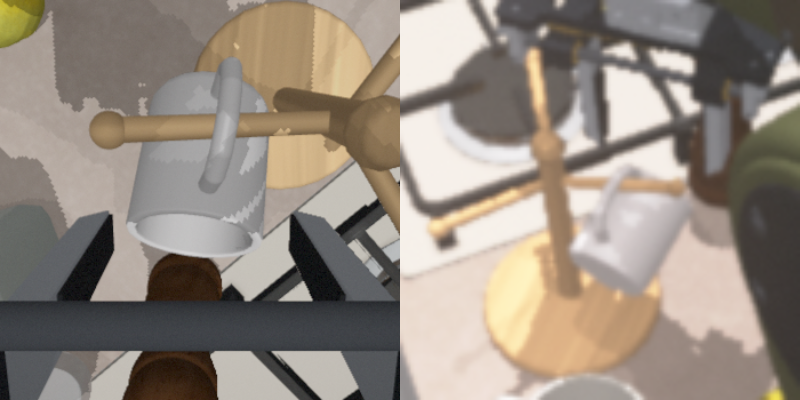

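Call:
send_rows:
  commands:
    - [[0,0,-0.01],0]
    - [[0,0,-0.03],0]
    - [[0,0,-0.05],0]
    - [[0,0,-0.07],0]
    - [[0,0,-0.09],0]
    - [[0,0,-0.105],0]
    - [[0,0,-0.115],0]
    - [[0,0,-0.12],0]

```text
clock: 7.98
eef_pos: [554.5, 165.3, 270.3]
eef_rot: [3.14, 0.001, 2.406]
wrist_force: [0.4, -0.4, 0.6]
finger_gap: 73.8
```

```bash
python3 -c "
from h import *
go((503.5,5,265),90)"
```

```text
t 7.98 pos [554.51 165.26 270.34] yaw 137.8426647482415 gap 73.8 F [ 0.41 -0.43  0.64]
shift m [-0.0697, -0.153, 0.0052] turn rad 0.835
```

Call:
send_rows:
  commands:
    - [[-0.006,-0.014,0],0.1]
    - [[-0.015,-0.033,0.001],0.2]
    - [[-0.026,-0.056,0.002],0.31]
    - [[-0.037,-0.081,0.003],0.43]
    - [[-0.048,-0.106,0.004],0.55]
    - [[-0.058,-0.128,0.005],0.67]
    - [[-0.066,-0.145,0.005],0.78]
    - [[-0.07,-0.153,0.005],0.835]
  hand: -1

```text
clock: 8.65
eef_pos: [502.6, 3.0, 263.1]
eef_rot: [-3.141, 0.0, 1.563]
wrist_force: [0.6, 0.4, -0.0]
finger_gap: 94.2
```

```bash
python3 -c "
from h import *
W=cam('wrist');snap('wrist','w7')
print(proj(W,(503.5,5,202.5)))
go((503.5,5,265),90)
snap('scene','s7');snap('top','t7')
s=cv2.imread('pics/s7.png');w=cv2.imread('pics/w7.png')
cv2.imwrite('pics/c7.png',np.hstack([cv2.resize(w[80:430,150:500],(400,400)),cv2.resize(s[210:330,205:325],(400,400))]))
"
```

```text
[326.17 246.81]
t 8.7 pos [502.68   2.58 263.19] yaw 89.46200404462984 gap 94.0 F [-0.14 -0.14  0.19]
shift m [0.0024, 0.0008, -0.0018] turn rad -0.0094
```

View pics/c7.png

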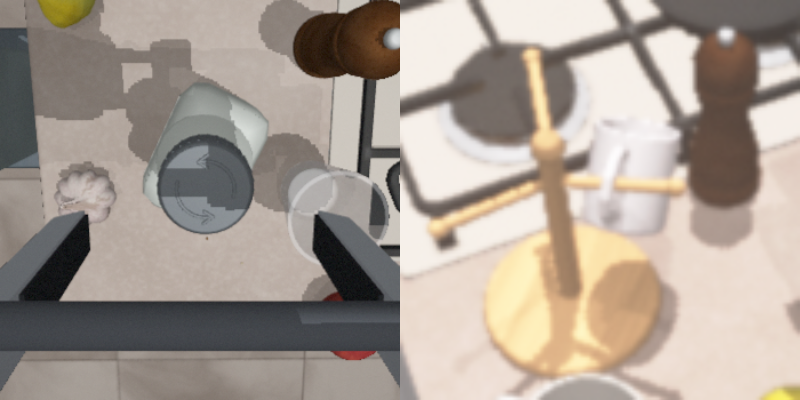

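View pics/w7.png

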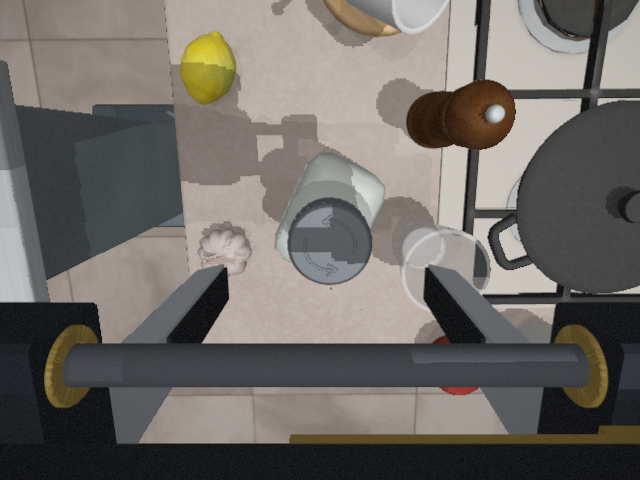

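Call:
send_rows:
  commands:
    - [[0.004,0.0018,0.01],0]
    - [[0.004,0.0018,0.025],0]
    - [[0.004,0.0018,0.04],0]
    - [[0.004,0.0018,0.055],0]
    - [[0.004,0.0018,0.068],0]
    - [[0.004,0.0018,0.078],0]
    - [[0.004,0.0018,0.085],0]
    - [[0.004,0.0018,0.087],0]

```text
clock: 9.47
eef_pos: [504.9, 9.4, 175.0]
eef_rot: [-3.14, -0.0, 1.572]
wrist_force: [-1.0, -1.0, -1.4]
finger_gap: 93.9
```

```bash
python3 -c "
from h import *
W=cam('wrist');snap('wrist','w8')
go((504.5,6.5,176),90)
snap('scene','s8')
s=cv2.imread('pics/s8.png');w=cv2.imread('pics/w8.png')
cv2.imwrite('pics/c8.png',np.hstack([cv2.resize(w[80:430,150:500],(400,400)),cv2.resize(s[210:330,205:325],(400,400))]))
"
```

```text
t 9.52 pos [505.1    9.25 175.53] yaw 90.05991288477401 gap 93.9 F [ 0.43 -0.14 -0.35]
shift m [-0.0028, -0.0006, -0.0005] turn rad 0.001
```

View pics/c8.png

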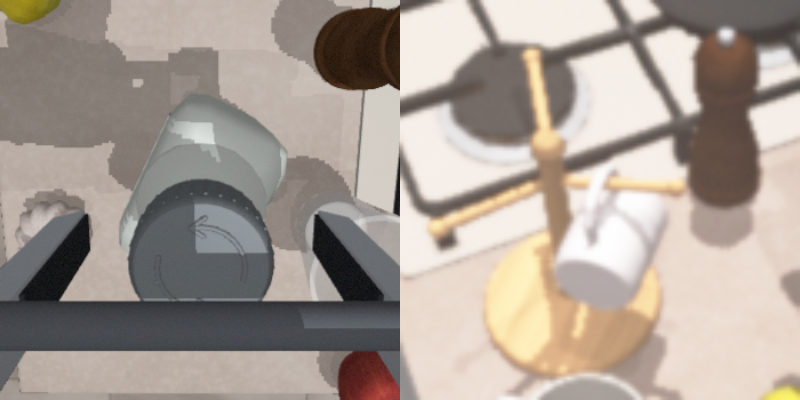

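Call:
send_rows:
  commands:
    - [[-0.002,0,0],0]
    - [[-0.002,0,0],0]
    - [[-0.002,0,0],0]
    - [[-0.002,0,0],0]
    - [[-0.002,0,0],0]
    - [[-0.002,0,0],0]
    - [[-0.002,0,0],0]
    - [[-0.002,0,0],0]
  hand: 1
  force: 35

```text
clock: 10.23
eef_pos: [505.2, 6.8, 176.5]
eef_rot: [-3.141, -0.0, 1.571]
wrist_force: [-1.8, 0.2, 1.6]
finger_gap: 54.3
```

```bash
python3 -c "
from h import *
W=cam('wrist');snap('wrist','w9')
go((504.5,6.5,176),90)
snap('scene','s9')
s=cv2.imread('pics/s9.png');w=cv2.imread('pics/w9.png')
cv2.imwrite('pics/c9.png',np.hstack([cv2.resize(w[80:430,150:500],(400,400)),cv2.resize(s[210:330,205:325],(400,400))]))
"
```

```text
t 10.28 pos [505.16   6.85 176.51] yaw 90.00261530275799 gap 54.0 F [-1.65  0.42  2.18]
shift m [-0.0004, -0.0007, 0.0005] turn rad 0.0
```

View pics/c9.png

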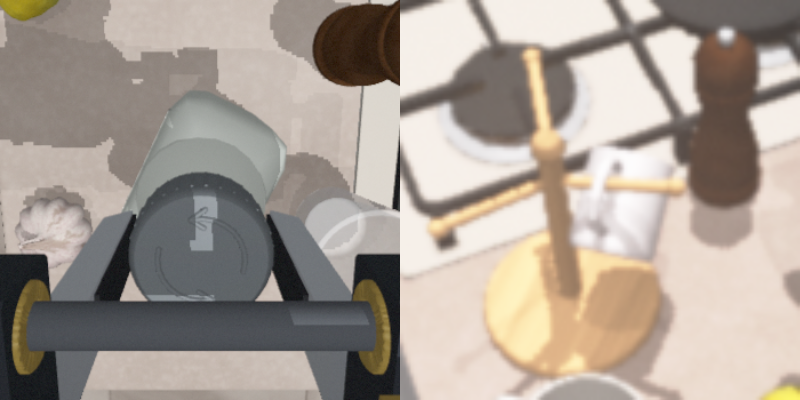

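Call:
send_rows:
  commands:
    - [[0,0,0.001],0]
    - [[0,0,0.002],0]
    - [[0,0,0.003],0]
    - [[0,0,0.004],0]
    - [[0,0,0.005],0]
    - [[0,0,0.005],0]
    - [[0,0,0.005],0]
    - [[0,0,0.005],0]

```text
clock: 11.0
eef_pos: [505.5, 6.8, 172.0]
eef_rot: [3.141, 0.0, 1.571]
wrist_force: [-3.1, 0.5, 8.5]
finger_gap: 53.7
```

```bash
python3 -c "
from h import *
go((504.5,6.5,171),90)
"
```

```text
t 11.0 pos [505.51   6.79 172.04] yaw 90.00004310937119 gap 53.7 F [-3.14  0.53  8.49]
shift m [-0.0003, -0.001, 0.001] turn rad 0.0
```

Call:
send_rows:
  commands:
    - [[0,0,0.0008],0]
    - [[0,0,0.0008],-0.04]
    - [[0,0,0.0008],-0.1]
    - [[0,0,0.0008],-0.18]
    - [[0,0,0.0008],-0.26]
    - [[0,0,0.0008],-0.34]
    - [[0,0,0.0008],-0.42]
    - [[0,0,0.0008],-0.5]

```text
clock: 11.67
eef_pos: [505.8, 6.8, 171.5]
eef_rot: [3.14, 0.001, 2.075]
wrist_force: [-0.0, -0.1, 9.1]
finger_gap: 53.8
```

```bash
python3 -c "
from h import *
go((504.5,6.5,171),152)
print(manip.read_state()['moment'])
W=cam('wrist');snap('wrist','w10')
"
```

```text
t 11.67 pos [505.84   6.78 171.47] yaw 118.87020988375292 gap 53.8 F [-0.04 -0.1   9.11]
shift m [0.0004, -0.0013, 0.0005] turn rad -0.5782
[ 0.05  0.03 -0.06]
```

View pics/w10.png

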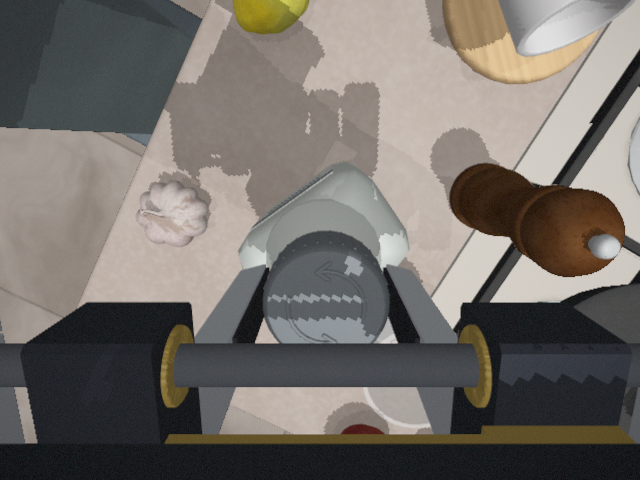

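Call:
send_rows:
  commands:
    - [[0,0,0],-0.08]
    - [[0,0,0],-0.16]
    - [[0,0,0],-0.24]
    - [[0,0,0],-0.32]
    - [[0,0,0],-0.4]
    - [[0,0,0],-0.48]
    - [[0,0,0],-0.55]
    - [[0,0,0],-0.56]

```text
clock: 12.38
eef_pos: [505.5, 6.8, 171.3]
eef_rot: [3.141, 0.001, 2.635]
wrist_force: [-3.8, 0.2, 9.6]
finger_gap: 53.7
```

```bash
python3 -c "
from h import *
go((504.5,6.5,171),152)
print(manip.read_state()['moment'])
W=cam('wrist');snap('wrist','w11')
"
```

```text
t 12.38 pos [505.53   6.76 171.34] yaw 150.98845984522418 gap 53.7 F [-3.78  0.25  9.62]
shift m [0.0008, -0.0007, 0.0003] turn rad -0.0177
[0.05 0.5  0.01]
```

View pics/w11.png

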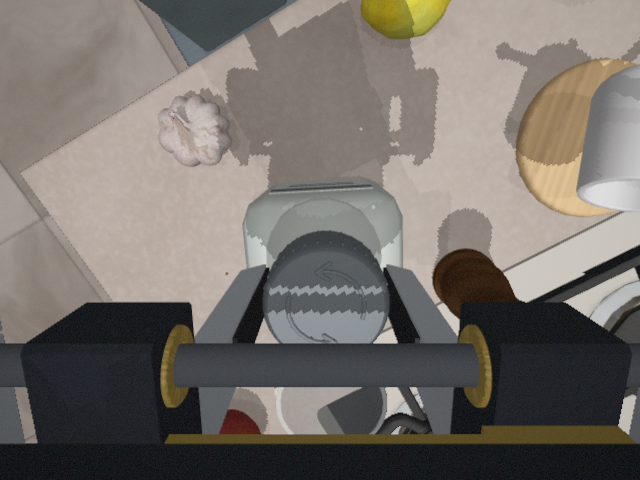

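Call:
send_rows:
  commands:
    - [[0,0,-0.003],0]
    - [[0,0,-0.008],0]
    - [[0,0,-0.015],0]
    - [[0,0,-0.025],0]
    - [[0,0,-0.037],0]
    - [[0,0,-0.05],0]
    - [[0,0,-0.062],0]
    - [[0,0,-0.07],0]

```text
clock: 13.1
eef_pos: [505.6, 6.8, 242.4]
eef_rot: [3.141, 0.001, 2.631]
wrist_force: [0.0, -0.2, -0.6]
finger_gap: 53.8
```

```bash
python3 -c "
from h import *
go((504.5,6.5,171),152)
snap('wrist','w12')
snap('scene','s12')
s=cv2.imread('pics/s12.png');w=cv2.imread('pics/w12.png')
cv2.imwrite('pics/c12.png',np.hstack([cv2.resize(w[80:430,150:500],(400,400)),cv2.resize(s[180:340,220:380],(400,400))]))
"
```

```text
t 13.1 pos [505.58   6.79 242.4 ] yaw 150.73317877412538 gap 53.8 F [ 0.02 -0.19 -0.57]
shift m [0.0009, -0.0008, 0.0714] turn rad -0.0221
```

View pics/c12.png

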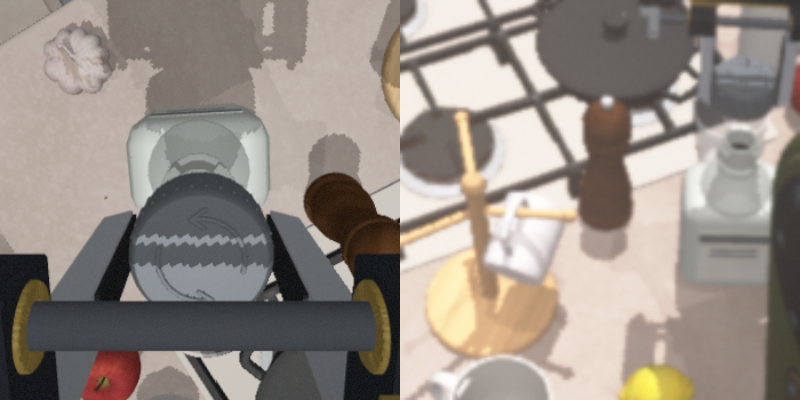

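Call:
send_rows:
  commands:
    - [[0,0,0],0]
    - [[0,0,0],0]
    - [[0,0,0],0]
    - [[0,0,0],0]
    - [[0,0,0],0]
    - [[0,0,0],0]
    - [[0,0,0],0]
    - [[0,0,0],0]

```text
clock: 13.87
eef_pos: [505.2, 6.8, 240.6]
eef_rot: [-3.142, -0.0, 2.631]
wrist_force: [0.9, 0.5, -0.7]
finger_gap: 54.2
```

Call:
send_rows:
  commands:
    - [[0,0,0],0]
    - [[0,0,0],0]
    - [[0,0,0],0]
    - [[0,0,0],0]
    - [[0,0,0],0]
    - [[0,0,0],0]
    - [[0,0,0],0]
    - [[0,0,0],0]

```text
clock: 14.53
eef_pos: [505.3, 6.8, 240.7]
eef_rot: [3.142, 0.0, 2.631]
wrist_force: [-0.4, -0.0, -1.2]
finger_gap: 54.1
```

Call:
send_rows:
  commands:
    - [[0,0,0],0]
    - [[0,0,0],0]
    - [[0,0,0],0]
    - [[0,0,0],0]
    - [[0,0,0],0]
    - [[0,0,0],0]
    - [[0,0,0],0]
    - [[0,0,0],0]

```text
clock: 15.2
eef_pos: [505.3, 6.8, 240.6]
eef_rot: [3.142, 0.0, 2.631]
wrist_force: [-0.3, -0.1, -0.4]
finger_gap: 54.1
```

Call:
send_rows:
  commands:
    - [[0,0,0],0]
    - [[0,0,0],0]
    - [[0,0,0],0]
    - [[0,0,0],0]
    - [[0,0,0],0]
    - [[0,0,0],0]
    - [[0,0,0],0]
    - [[0,0,0],0]

```text
clock: 15.87
eef_pos: [505.3, 6.8, 240.6]
eef_rot: [-3.142, -0.0, 2.631]
wrist_force: [-0.5, -0.3, -0.4]
finger_gap: 53.9
```

```bash
python3 -c "
from h import *
A=[manip.camera('scene')[240:330,240:320] for i in range(12)]
print(manip.read_state()['clock'],[round(float(np.abs(A[i+1].astype(float)-A[i]).mean()),2) for i in range(11)])
B=[cv2.resize(a,(260,290)) for a in (A[0],A[3],A[6])]
cv2.imwrite('pics/m13.png',np.hstack(B)[:,:,::-1])
"
```

```text
16.4667 [0.5, 0.5, 0.49, 0.49, 0.5, 0.5, 0.5, 0.5, 0.49, 0.49, 0.49]
```

View pics/m13.png

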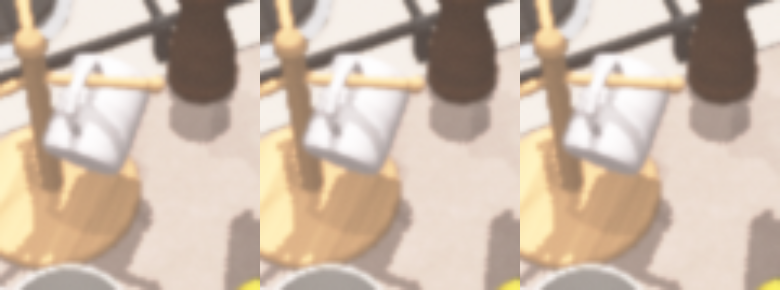

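```bash
python3 -c "
from h import *
print(manip.sign_off())"
```

```text
the job is handed in; nothing more can be done
None
```

I hung the small mug by its handle on the front peg of the stand and let go. Then I pressed the cap down about 5 mm (about 9 N), twisted it about 61° anticlockwise and lifted it off. The job was handed in at about 16.5 s of the 51 s allowed, and no verdict was reported.

**Last checks**
- **Mug:** it swung for several seconds after release. Twelve scene pictures just before hand-in showed only image noise, so it was at rest on the peg.
- **Cap:** the gripper holds it (opening 54 mm) with its lower edge at about 239 mm by calculation, assuming no slip. That is about 49 mm above the rim, directly over the mouth.
- **Bottle:** the picture taken just after the lift shows it upright and open, and its direction did not change during the twist.
- **Bystanders:** the garlic, lemon, pepper mill, big mug and the edge of the apple looked undisturbed in the last pictures. I did not measure their positions again, and did not separately check the soap or the tumbler.

**Disagreement:** the wrist camera placed the mug, peg tip and cap 2–4 mm away from the fixed cameras' positions. I treated most of this as a wrist-camera calibration error and used a compromise for the cap; both grasps held.

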